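Clear the jammed drawer and shut the parts cabinet

ROBOT

A 6-joint arm with a two-finger parallel gripper is mounted at the origin on a cart in front of the work surface, level with it; the furniture and walls round the work are solid. World frame = base frame: x ahead of the robot, y to its left, z up, the work surface at z = 0. Lengths are in m, angles in degrees, forces in N, time in s.
With the tool pointing down it reaches from about 0.25 to 0.725 m from the base axis. Payload 9.7 kg.
Tool frame: the origin (TCP) lies on the centre line of the jaws, within the pads' length; the fingertips stand 19 mm ahead of it and the grasp point (between the pads) is the TCP (bot.tcp_to_tips is the z of the fingertips in the tool frame, in m); z points along the fingers, y is the line along which they close (so a half turn about z gives the same grasp; the last joint's range is limited). The gripper opens to 85 mm and grips with 20 to 120 N. Pads are 22 mm wide; open, the fingers measure 114 mm over their backs; the gripper's body (76 mm by 85 mm) begins 54 mm behind the grasp point. The pads swing forward as they close: fully open they stand 13 mm farther back than shut.
Start: joints at [-66.177, 4.979, 10.078, 95.1, 0, 90], TCP at [0.222, -0.503, 0.25] pointing down, gripper open.
Joint ranges: [-179.16, 179.16], [-48.56, 103.87], [-65.8, 70.77], [-126.05, 130.52], [-82.76, 87.17], [-180, 180]. Speed limits (degrees/s): [127.2, 127.2, 147.25, 180, 180, 180].

INTERFACE

Orientations are given as [roll, pitch, yaw] about the fixed x, y, z axes, in that order (R = Rz(yaw) Ry(pitch) Rx(roll)).
In Python, from workcell import bot gives the robot as it stands. The module is installed in compiled form; this text tells all that it offers.
- The arm moves only by the tool play_rows, never from a script. Its argument "increments" is a list of rows, each an object with "slide": the shift along the tool's x, y, z in mm, a list of three; "angular": the turn, a rotation vector about the tool's x, y, z in degrees, a list of three; "claw": the opening, from -1 (shut) to 1 (fully open). In form: [{"slide": [x, y, z], "angular": [rx, ry, rz], "claw": claw}, ...]. A call has 1 to 8 rows; each row shifts and turns the commanded pose from where the row before left it, along the tool's axes as they then stand; what a row does not reach is not made up. A row lasts 1/10 s, in which the tool goes at most 50 mm and 8.59 degrees, less where a joint would pass 70% of its speed; a pose out of reach is approached as far as the arm can. A call is refused whole if a number of a shift passes 50 or a number of a turn 8.59, either way. A call with a gripper value outside its range is refused whole. The fingers move at their own pace and stop on an object; "squeeze" is the grip in N (left out, the last holds). Time passes only in rows, so rows that do not move let the fingers close. It gives the time, the measured TCP pose, the force, the opening and the grip force at its end, in the units of the state.
- bot.get_obs(): the state, without advancing time (a new reading comes with each control period).
- bot.camera(name): name is "side" or "top" or "wrist"; returns the picture (420x560x3 uint8, red, green, blue); there is no depth.
- bot.camera_info(name): a dict with "fovy" (degrees; the focal length in pixels is half the picture's height over the tangent of half this angle, whatever the lens; pixels are square), "cx", "cy" (the principal point, pixels), "k1" (the pictures are not rectified: a ray, as slopes to the right and down, at radius r is drawn at 1 + k1 r^2 times it, then the intrinsics apply), "R" (3x3) and "t" (3): a world point X has camera coordinates R X + t. Camera axes: x right, y down, z forward; pixel columns grow to the right and rows downward; lengths in m; the calibration is good to about 2 mm. A picture is of the moment at which its call begins: read the wrist's pose just before it. camera_info takes no time and is no camera call; for the wrist camera it gives the pose at the moment of the call.
- bot.job_done(): hands the job in; it is judged then, once.
The state is a dict: "time": time; "q": joint angles; "qd": joint speeds; "joint_efforts": joint torques, N m; "ee_pos": TCP position; "tcp_rot": TCP orientation; "wrist_force": force on the tool from outside, world axes, zero at the start; "torque": the same for the moment, N m; "opening": finger opening in m; "grasp_force": force on a finger pad.
Only numpy, scipy, OpenCV 4.12 (cv2) and the standard library are available. Lean on these libraries where they do the work, as an engineer would, in place of code of your own. Each camera call takes 0.05 s, during which the arm holds its last target. There are 200 camera calls.

TASK

Two drawers of the top row of the small-parts cabinet have been left pulled out, and in one of them a roll of tape stands on its edge, too tall to pass under the cabinet's top. With the fingertips alone, without gripping or picking up the roll or the battery, push the roll over so that it lies flat in its drawer, and push both drawers fully home with the battery still lying in the other one. Leave the jar and the spool on the cabinet and the glue bottle beside it where they stand.

Things in the scene. Friction and masses are not known exactly. Their poses are not given: they have to be found in the camera images.
- parts_cabinet: Small-parts cabinet, fixed, 165 deep x 321 wide x 206 mm high, three columns and four rows of clear drawers. Origin: centre of its underside, on the bench. x points from its front to its back (turned up to 0.25 rad from straight ahead), y to its left as the robot sees it, z up. Shell's front edge at x = -70 mm, top panel at z = 203 to 206 mm, 45 mm above a top drawer's floor
- parts_cabinet_drawer_14 (a joint): How far the top left drawer (middle at cabinet y = +105 mm) is out: 0 = fully home on its stop, 0.09 m = fully out, along cabinet -x. Runs freely (0.3 N friction, damping 2 N s/m), stays where left. Inside it is 96 mm wide, 136 mm long; floor at z = 158 mm, side walls 2 mm thick up to z = 198 mm
- parts_cabinet_drawer_34 (a joint): The same for the top right drawer (middle at cabinet y = -105 mm), of the same sizes. The top middle drawer between them and all lower ones are shut already
- left_drawer_front (a point): Outer face of the top left drawer's front, mid-width, 188 mm above the bench; moves with the drawer, axes as the cabinet's (outward is -x). The front plate is 102 mm wide, 2 mm thick, from z = 156 to 202 mm. A pull lip 36 mm wide sticks out 11 mm at mid-width at z = 171 to 174 mm; above it 28 mm of flat face are free to push on
- right_drawer_front (a point): The same point of the top right drawer, of the same sizes
- tape_center (a point): Centre of a roll of black tape, 66 mm across, 18 mm thick, 40 g, in one of the two open drawers (either). It stands on edge on the drawer floor; the point's z is its axle, along cabinet y now, upright once it lies flat. Its right face (-y) is 4 mm from the right side wall, free floor is on its left: pushed to the left (+y) at its upper part, 26 mm above the wall, it tips past 0.27 rad and falls flat
- battery_center (a point): Centre of a round battery, 14 mm thick and 51 mm long, 23 g, lying flat along the cabinet's x in the right half of the other open drawer; low enough to go in as it lies
- rivet_jar_center (a point): Bystander: centre of a jar, 60 mm in diameter, 69 mm high, standing on the cabinet's top, about 40 mm behind its middle line, left of centre
- spool_center (a point): Bystander: centre of a spool of thread, 58 mm in diameter, 60 mm high, standing on the cabinet's top beside the jar, right of centre
- glue_center (a point): Bystander: centre of a glue bottle, 44 mm in diameter, 129 mm high, standing on the bench at the left of the cabinet
Not all that is in view belongs to the job. What is meant by the part that bears tape_center is not blue or orange, and is the smaller of those in its own colour.

How it is judged (in metres and radians):
On the way:
1. the roll of tape lies flat on the floor of its drawer (angle between the z axis of tape_center and the z axis of parts_cabinet, either way round below 0.12 rad and z of tape_center in the frame of parts_cabinet between 0.155 and 0.175 m), for 0.2 s.
At the end, for the whole second after the job is handed in: Both drawers are within 4 mm of fully home, the tape roll lies flat (within 0.12 rad) in the one and the battery in the other (value of joint each of parts_cabinet_drawer_14, parts_cabinet_drawer_34 below 0.004 m and angle between the z axis of tape_center and the z axis of parts_cabinet, either way round below 0.12 rad and z of each of tape_center, battery_center in the frame of parts_cabinet above 0.155 m and z of battery_center in the frame of parts_cabinet below 0.185 m and x of each of tape_center, battery_center in the frame of parts_cabinet above -0.07 m and ((y of tape_center in the frame of parts_cabinet above 0.05 m and y of battery_center in the frame of parts_cabinet below -0.05 m) or (y of tape_center in the frame of parts_cabinet below -0.05 m and y of battery_center in the frame of parts_cabinet above 0.05 m))); the robot touches nothing.
It fails at once if the roll of tape is lifted (its centre rises more than about 15 mm) (z of tape_center in the frame of parts_cabinet above 0.207 m).
It fails at once if the battery is lifted or stood up (its centre rises more than about 18 mm) (z of battery_center in the frame of parts_cabinet above 0.184 m).
It fails at once if the jar, the spool or the glue bottle is shifted by more than 20 mm (distance of any of rivet_jar_center, spool_center, glue_center from where it was at the start of the episode above 0.02 m).
It fails at once if the roll of tape is gripped or pressed with over 30 N (contact force between tape_roll and the fingers above 30 N).
It fails at once if the battery is gripped or pressed with over 30 N (contact force between battery and the fingers above 30 N).
It also fails if it takes over 48 s, if anything falls off the work surface, if the arm or the gripper's body presses on something with over 40 N, if the wrist force passes 120 N, or if a joint passes its speed limit or range.

## Working session

There is one attempt and no reset: what is moved stays moved. The work goes in short steps, Python scripts to look and compute and a tool call to move; the robot and the scene stay as the last step left them, time stands still between calls to the robot, and variables do not carry over. Pictures are saved under pics/ and viewed, at most 10 in all, crops included, and the job is handed in when it is done.

Besides the shell and the picture viewer there is one more tool, called as name(argument=value, ...) on one line, values as JSON. play_rows: Moves the arm, as the interface text tells. Its arguments: {"type":"object","properties":{"increments":{"type":"array"},"squeeze":{"type":"number"}},"required":["increments"]}

```bash
mkdir -p pics; python3 - <<'E'
from workcell import bot
import cv2
for n in("side","top"):
    im=bot.camera(n); cv2.imwrite(f"pics/{n}0.png",im[:,:,::-1])
    i=bot.camera_info(n); print(n,i)
print(bot.get_obs(), bot.tcp_to_tips)
E
```

```text
side {'fovy': 54.387657533207275, 'cx': 287.47107413225666, 'cy': 203.7695363881011, 'k1': -0.03200355112494948, 'R': array([[ 0.43133594, -0.90212701,  0.01077761],
       [-0.79244991, -0.38455189, -0.47343741],
       [ 0.43124523,  0.19566986, -0.88076152]]), 't': array([-0.2781843 ,  0.58652494,  0.69648794])}
top {'fovy': 56.47282978229219, 'cx': 275.1057029442765, 'cy': 214.7180797626258, 'k1': 0.014441157171288672, 'R': array([[-0.00944939, -0.99974316, -0.02059895],
       [-0.98233044,  0.01313148, -0.18669353],
       [ 0.18691608,  0.01847084, -0.98220222]]), 't': array([0.03186826, 0.66908575, 0.9571314 ])}
{'time': 0.1, 'q': array([-6.61761635e+01,  5.00919208e+00,  1.00391328e+01,  9.51002497e+01,
       -4.14521778e-04,  8.99997702e+01]), 'qd': array([ 0.02468609, -0.057757  ,  0.11488285, -0.0241843 , -0.08718812,
       -0.02692467]), 'joint_efforts': array([ 7.88835478e-04, -5.21562016e+01,  4.65653729e+01,  1.59567478e-02,
        5.02622379e-05,  1.28477700e-05]), 'ee_pos': array([ 0.22208267, -0.50296677,  0.24964327]), 'tcp_rot': array([-1.79929691e+02,  4.14239427e-04,  2.38240668e+01]), 'wrist_force': array([1.23729243, 0.26409921, 0.15281094]), 'torque': array([0.02793463, 0.02297396, 0.00152402]), 'grasp_force': 0.0, 'opening': 0.08565023880456278} 0.019
```

View pics/side0.png

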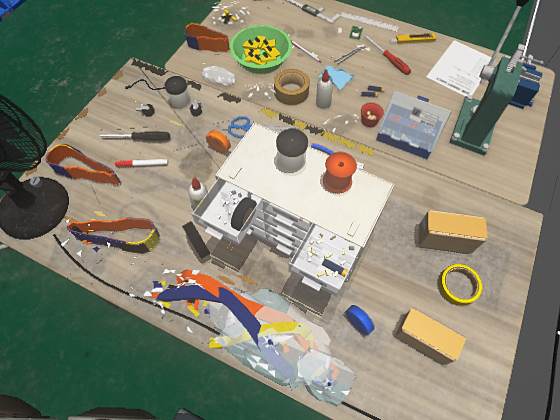

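View pics/top0.png

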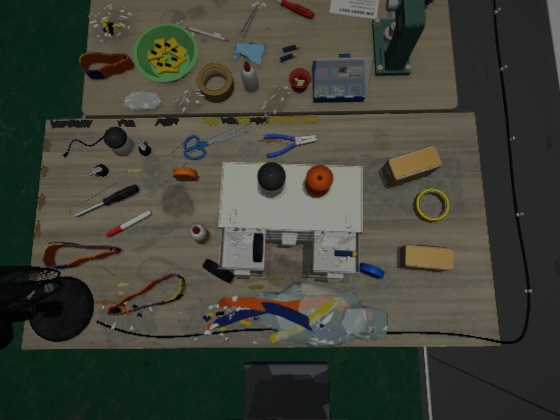

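The top view shows the cabinet with both top drawers out. Candidates for the tape roll:
- black disc in the left drawer: top (258,247), side (242,212)
- black block on the bench: top (218,270)
- blue roll: top (372,270)
- orange roll: top (185,174)
- yellow ring: top (432,205)
- brown ring: top (215,82)

By the description it is the black disc in the left drawer. I'll check that with close crops.

```bash
python3 - <<'E'
import cv2,numpy as np
t=cv2.imread("pics/top0.png")[150:300,195:395]; s=cv2.imread("pics/side0.png")[120:320,175:405]
cv2.imwrite("pics/tc.png",cv2.resize(t,(800,600),interpolation=cv2.INTER_CUBIC))
cv2.imwrite("pics/sc.png",cv2.resize(s,(690,600),interpolation=cv2.INTER_CUBIC))
E
```

```text
(no output)
```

View pics/tc.png

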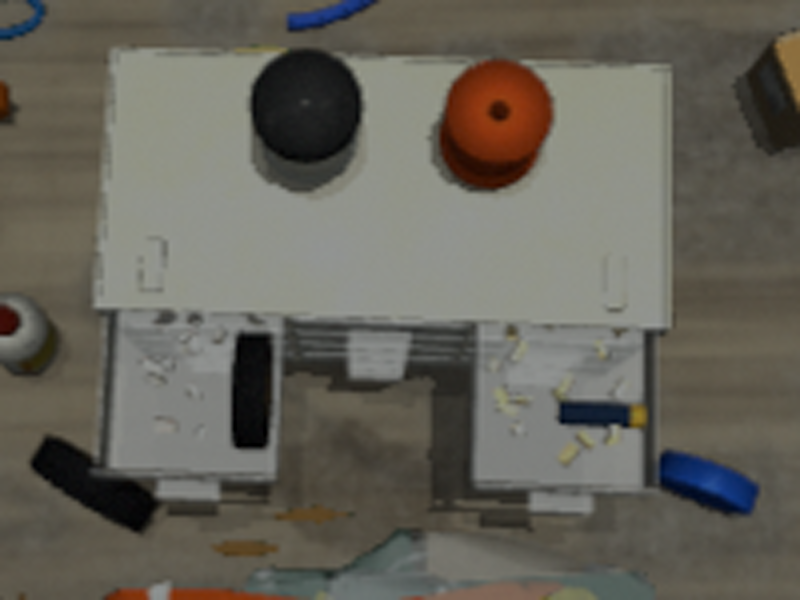

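View pics/sc.png

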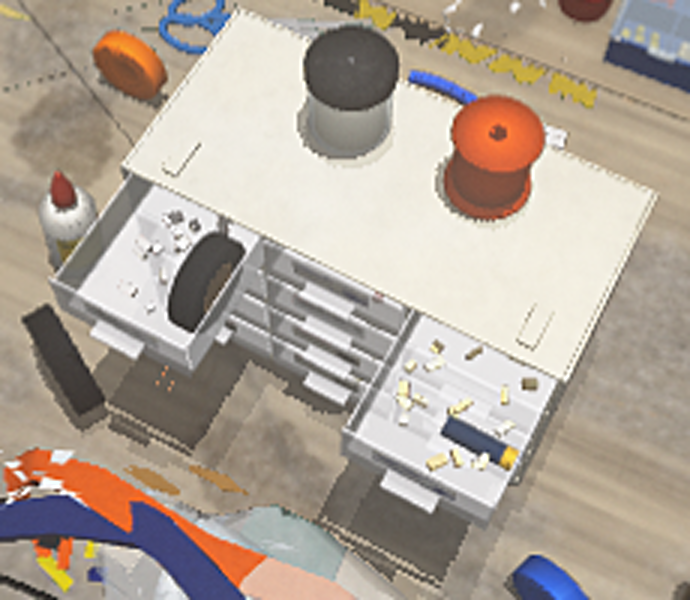

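```bash
cat >h.py <<'E'
import numpy as np,cv2
from workcell import bot
from scipy.optimize import least_squares
def KD(n):
    i=bot.camera_info(n); f=210/np.tan(np.radians(i["fovy"]/2))
    return i["R"],i["t"],np.array([[f,0,i["cx"]],[0,f,i["cy"]],[0,0,1]]),np.array([i["k1"],0,0,0,0])
def proj(n,X):
    R,t,K,D=KD(n); return cv2.projectPoints(np.float64(X).reshape(-1,1,3),cv2.Rodrigues(R)[0],t,K,D)[0][:,0]
def ray(n,uv,z):
    R,t,K,D=KD(n); s=cv2.undistortPoints(np.float64(uv).reshape(-1,1,2),K,D)[:,0]
    d=np.c_[s,np.ones(len(s))]@R; c=-R.T@t; return c+d*((z-c[2])/d[:,2])[:,None]
E
python3 - <<'E'
from h import *
T=lambda a:np.array(a)/4+[195,150]; S=lambda a:np.array(a)/3+[175,120]
tu=T([(93,310),(668,328),(671,65),(109,47)]); su=S([(122,170),(567,380),(657,195),(235,10)])
C=np.array([(-.07,.1605,.206),(-.07,-.1605,.206),(.0825,-.1605,.206),(.0825,.1605,.206)])
def W(p,P): c,s=np.cos(p[2]),np.sin(p[2]); return np.c_[p[0]+c*P[:,0]-s*P[:,1],p[1]+s*P[:,0]+c*P[:,1],P[:,2]]
f=lambda p:np.r_[(proj("top",W(p,C))-tu).ravel(),(proj("side",W(p,C))-su).ravel()]
r=least_squares(f,[.55,0,0]); p=r.x; print("pose",p,np.degrees(p[2]),r.fun.round(1))
def loc(X): c,s=np.cos(p[2]),np.sin(p[2]); d=X[:,:2]-p[:2]; return np.c_[c*d[:,0]+s*d[:,1],-s*d[:,0]+c*d[:,1]].round(4)
print("top drawer front edges L,R",loc(ray("top",T([(93,474),(273,480),(472,487),(650,492)]),.202)))
print("side same",loc(ray("side",S([(50,285),(190,370),(343,432),(485,520)]),.202)))
print("tape top corners z~.215",loc(ray("top",T([(238,335),(270,335),(232,447),(268,447)]),.205)), loc(ray("top",T([(252,390)]),.224)))
print("battery",loc(ray("top",T([(558,412),(648,416)]),.165)),loc(ray("side",S([(445,430),(515,460)]),.165)))
print("glue",ray("top",T([(5,318)]),.129),loc(ray("top",T([(5,318)]),.129)))
E
```

```text
pose [ 0.67757611 -0.01514205 -0.04469783] -2.560997289193118 [ 0.2  0.1  1.1  0.2 -0.1 -0.3  0.3  0.4 -1.1 -0.8 -0.2  0.9  0.1 -0.8
  0.2 -0.6]
top drawer front edges L,R [[-0.1603  0.1558]
 [-0.1602  0.0568]
 [-0.1602 -0.052 ]
 [-0.1595 -0.1485]]
side same [[-0.1622  0.1529]
 [-0.1696  0.045 ]
 [-0.1605 -0.0556]
 [-0.1688 -0.1525]]
tape top corners z~.215 [[-0.0812  0.0794]
 [-0.0806  0.0616]
 [-0.1432  0.0799]
 [-0.1425  0.0601]] [[-0.1135  0.069 ]]
battery [[-0.1142 -0.1031]
 [-0.1148 -0.1545]] [[-0.1169 -0.1055]
 [-0.114  -0.1524]]
glue [[0.6229121  0.21499926 0.129     ]] [[-0.0649  0.2275]]
```

The crop confirms the black disc standing in the left drawer is the tape (cabinet (-0.112, 0.070)). The block on the bench is a decoy. Both drawers are about 88 mm out. Next I turn the tool and shut the fingers.

play_rows(increments=[{"slide": [0, 0, 0], "angular": [0, 0, 6.6], "claw": -1}, {"slide": [0, 0, 0], "angular": [0, 0, 6.6], "claw": -1}, {"slide": [0, 0, 0], "angular": [0, 0, 6.6], "claw": -1}, {"slide": [0, 0, 0], "angular": [0, 0, 6.6], "claw": -1}, {"slide": [0, 0, 0], "angular": [0, 0, 0], "claw": -1}], squeeze=20)

```text
time: 0.6
ee_pos: [0.2221, -0.503, 0.2499]
tcp_rot: [-180.0, 0.0, -2.7]
wrist_force: [0.6, -0.4, -0.2]
opening: 0.0121
grasp_force: 0.0
```

play_rows(increments=[{"slide": [23, -38, 0], "angular": [0, 0, 0], "claw": -1}, {"slide": [23, -38, 0], "angular": [0, 0, 0], "claw": -1}, {"slide": [23, -38, 0], "angular": [0, 0, 0], "claw": -1}, {"slide": [23, -38, 0], "angular": [0, 0, 0], "claw": -1}, {"slide": [23, -38, 0], "angular": [0, 0, 0], "claw": -1}, {"slide": [23, -38, 0], "angular": [0, 0, 0], "claw": -1}, {"slide": [23, -38, 0], "angular": [0, 0, 0], "claw": -1}])

```text
time: 1.3
ee_pos: [0.3955, -0.243, 0.2502]
tcp_rot: [180.0, -0.0, -2.4]
wrist_force: [1.3, -0.7, 0.3]
opening: 0.0003
grasp_force: 0.0
```

play_rows(increments=[{"slide": [23, -38, 0], "angular": [0, 0, 0], "claw": -1}, {"slide": [23, -38, 0], "angular": [0, 0, 0], "claw": -1}, {"slide": [23, -38, 0], "angular": [0, 0, 0], "claw": -1}, {"slide": [23, -38, 0], "angular": [0, 0, 0], "claw": -1}, {"slide": [23, -38, 0], "angular": [0, 0, 0], "claw": -1}, {"slide": [23, -38, 0], "angular": [0, 0, 0], "claw": -1}, {"slide": [23, -38, 0], "angular": [0, 0, 0], "claw": -1}, {"slide": [0, 0, 0], "angular": [0, 0, 0], "claw": -1}])

```text
time: 2.1
ee_pos: [0.5691, -0.0027, 0.2488]
tcp_rot: [-179.1, 0.1, -0.4]
wrist_force: [-0.4, -0.1, -0.2]
opening: 0.0002
grasp_force: 0.0
```

```bash
python3 - <<'E'
from h import *
im=bot.camera("side")[100:320,165:395][:,:,::-1]; cv2.imwrite("pics/s1.png",cv2.resize(im,None,fx=2.7,fy=2.7,interpolation=cv2.INTER_CUBIC))
o=bot.get_obs(); p=o["ee_pos"]; print(p,o["tcp_rot"])
d=p[:2]-[.6776,-.0151]; print("cab",.999*d[0]-.0447*d[1],.0447*d[0]+.999*d[1])
for dz in(0,-.019,-.032): print(dz,(proj("side",p+[0,0,dz])-[165,100])*2.7)
E
```

```text
[ 0.5680177  -0.0039923   0.24916372] [-1.79186603e+02  1.10549786e-01 -5.42346639e-01]
cab -0.10996922793837871 0.006198264791535521
0 [[289.52766985 310.73451643]]
-0.019 [[290.15544638 323.49165823]]
-0.032 [[290.56899497 331.89138196]]
```

View pics/s1.png

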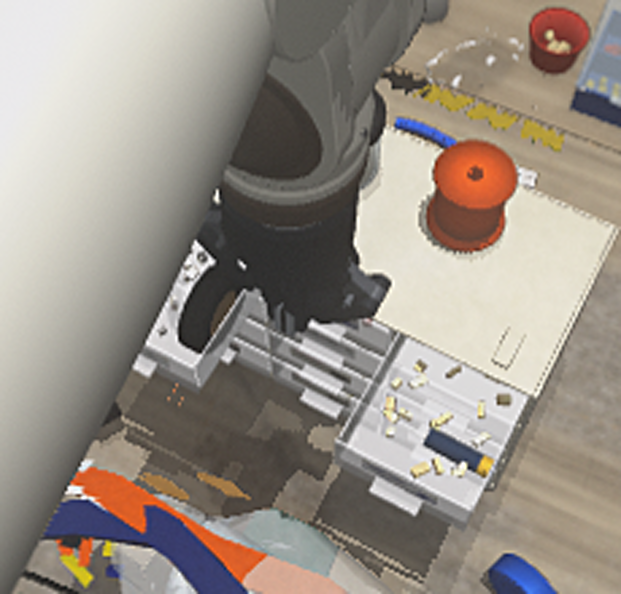

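play_rows(increments=[{"slide": [-2, 0, 8], "angular": [0, 0, 2.0], "claw": -1}, {"slide": [0, 0, 8], "angular": [0, 0, 0], "claw": -1}, {"slide": [0, -8, 0], "angular": [0, 0, 0], "claw": -1}, {"slide": [0, -8, 0], "angular": [0, 0, 0], "claw": -1}, {"slide": [0, -8, 0], "angular": [0, 0, 0], "claw": -1}, {"slide": [0, 0, 0], "angular": [0, 0, 0], "claw": -1}])

```text
time: 2.75
ee_pos: [0.5655, -0.0015, 0.2354]
tcp_rot: [-178.3, -0.0, -0.9]
wrist_force: [-0.0, -1.0, -0.0]
opening: -0.0
grasp_force: 0.0
```

```bash
python3 - <<'E'
from h import *
o=bot.get_obs(); print({k:np.round(o[k],3) for k in("q","qd","joint_efforts","wrist_force","ee_pos","tcp_rot")})
E
```

```text
{'q': array([ -0.958,   6.821,  10.401,  93.58 ,   1.714, 179.955]), 'qd': array([-0.249,  0.104,  0.063, -0.131, -0.398,  0.045]), 'joint_efforts': array([ 4.2000e-02, -5.4193e+01,  4.6523e+01,  1.7000e-02,  1.6000e-01,
       -3.0000e-03]), 'wrist_force': array([-0.019, -1.   , -0.01 ]), 'ee_pos': array([ 0.565, -0.002,  0.235]), 'tcp_rot': array([-1.78286e+02, -1.00000e-03, -9.13000e-01])}
```

Joint 6 is at its 180° limit, so I turn a quarter back to q6 ≈ 90.

play_rows(increments=[{"slide": [0, 0, 0], "angular": [0, 0, -8], "claw": -1}, {"slide": [0, 0, 0], "angular": [0, 0, -8], "claw": -1}, {"slide": [0, 0, 0], "angular": [0, 0, -8], "claw": -1}, {"slide": [0, 0, 0], "angular": [0, 0, -8], "claw": -1}, {"slide": [0, 0, 0], "angular": [0, 0, -8], "claw": -1}, {"slide": [0, 0, 0], "angular": [0, 0, -8], "claw": -1}, {"slide": [0, 0, 0], "angular": [0, 0, -8], "claw": -1}, {"slide": [0, 0, 0], "angular": [0, 0, -8], "claw": -1}])

```text
time: 3.55
ee_pos: [0.5655, -0.0018, 0.2351]
tcp_rot: [-179.2, -1.5, 63.4]
wrist_force: [0.4, 0.3, 0.1]
opening: -0.0001
grasp_force: 0.0
```

play_rows(increments=[{"slide": [0, 0, 0], "angular": [0, 0, -8], "claw": -1}, {"slide": [0, 0, 0], "angular": [0, 0, -8], "claw": -1}, {"slide": [0, 0, 0], "angular": [0, 0, -8], "claw": -1}, {"slide": [0, 0, 0], "angular": [0, 0, 0], "claw": -1}, {"slide": [0, 0, 0], "angular": [0, 0, 0], "claw": -1}])

```text
time: 4.05
ee_pos: [0.5655, -0.0019, 0.2351]
tcp_rot: [-179.9, -1.7, 86.8]
wrist_force: [-0.1, 0.3, 0.4]
opening: -0.0001
grasp_force: 0.0
```

play_rows(increments=[{"slide": [0, 0, 2], "angular": [0, -1.7, 0], "claw": -1}, {"slide": [10, 0, 0], "angular": [0, 0, 0], "claw": -1}, {"slide": [10, 0, 0], "angular": [0, 0, 0], "claw": -1}, {"slide": [10, 0, 0], "angular": [0, 0, 0], "claw": -1}, {"slide": [5, 0, 0], "angular": [0, 0, 0], "claw": -1}, {"slide": [5, 0, 0], "angular": [0, 0, 0], "claw": -1}, {"slide": [0, 0, 0], "angular": [0, 0, 0], "claw": -1}])

```text
time: 4.75
ee_pos: [0.5675, 0.0387, 0.2329]
tcp_rot: [-179.9, -0.0, 87.1]
wrist_force: [0.4, 0.9, 0.1]
opening: 0.0003
grasp_force: 0.0
```

play_rows(increments=[{"slide": [4, 0, 0], "angular": [0, 0, 0], "claw": -1}, {"slide": [4, 0, 0], "angular": [0, 0, 0], "claw": -1}, {"slide": [4, 0, 0], "angular": [0, 0, 0], "claw": -1}, {"slide": [4, 0, 0], "angular": [0, 0, 0], "claw": -1}, {"slide": [4, 0, 0], "angular": [0, 0, 0], "claw": -1}])

```text
time: 5.25
ee_pos: [0.5686, 0.0583, 0.2329]
tcp_rot: [-179.9, -0.0, 87.0]
wrist_force: [-0.2, 0.3, -0.9]
opening: -0.0004
grasp_force: 0.0
```

```bash
python3 - <<'E'
from h import *
cv2.imwrite("pics/w2.png",np.hstack([cv2.resize(bot.camera("wrist")[:,:,::-1],(400,300)),cv2.resize(bot.camera("top")[180:300,190:350][:,:,::-1],(400,300),interpolation=cv2.INTER_CUBIC)]))
o=bot.get_obs(); print(o["ee_pos"],o["tcp_rot"],o["wrist_force"])
E
```

```text
[0.56853486 0.0585071  0.23286976] [-1.79894962e+02 -5.63323872e-03  8.70665442e+01] [-0.29134719 -0.20113625 -0.31600657]
```

View pics/w2.png

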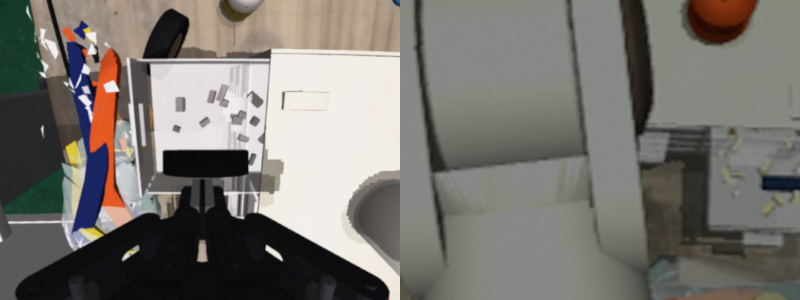

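The wrist view shows the tape still upright ahead of the fingertips (wrist half at (205,162)). I keep pushing.

play_rows(increments=[{"slide": [4, 0, 0], "angular": [0, 0, 0], "claw": -1}, {"slide": [4, 0, 0], "angular": [0, 0, 0], "claw": -1}, {"slide": [4, 0, 0], "angular": [0, 0, 0], "claw": -1}, {"slide": [4, 0, 0], "angular": [0, 0, 0], "claw": -1}, {"slide": [0, 0, 0], "angular": [0, 0, 0], "claw": -1}, {"slide": [0, 0, 0], "angular": [0, 0, 0], "claw": -1}, {"slide": [0, 0, 0], "angular": [0, 0, 0], "claw": -1}])

```text
time: 6.05
ee_pos: [0.5694, 0.0739, 0.2329]
tcp_rot: [-179.9, 0.0, 87.0]
wrist_force: [-1.0, 0.4, -0.4]
opening: -0.0
grasp_force: 0.0
```

```bash
python3 - <<'E'
from h import *
cv2.imwrite("pics/w3.png",bot.camera("wrist")[:,:,::-1])
E
```

```text
(no output)
```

View pics/w3.png

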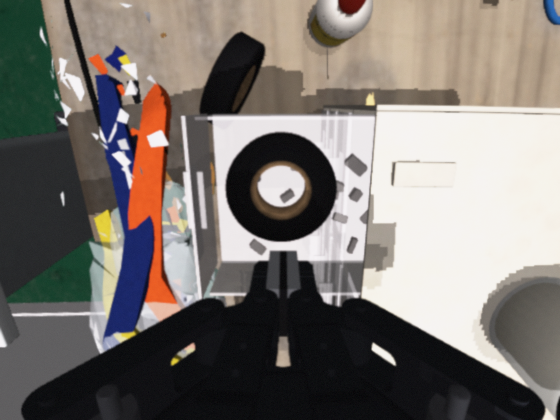

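The tape lies flat, centred near (280,187) inside the left drawer. Next I lift, go round to the front and lower there.

play_rows(increments=[{"slide": [0, 0, -15], "angular": [0, 0, 0], "claw": -1}, {"slide": [0, 0, -15], "angular": [0, 0, 0], "claw": -1}, {"slide": [5, -33, 0], "angular": [0, 0, 0], "claw": -1}, {"slide": [5, -33, 0], "angular": [0, 0, 0], "claw": -1}, {"slide": [10, -32, 0], "angular": [0, 0, 0], "claw": -1}, {"slide": [0, 0, 28], "angular": [0, 0, 0], "claw": -1}, {"slide": [0, 0, 28], "angular": [0, 0, 0], "claw": -1}, {"slide": [0, 0, 0], "angular": [0, 0, 0], "claw": -1}])

```text
time: 6.9
ee_pos: [0.471, 0.0987, 0.2041]
tcp_rot: [-179.6, 0.1, 87.0]
wrist_force: [-0.4, -0.1, 0.2]
opening: -0.0003
grasp_force: 0.0
```

play_rows(increments=[{"slide": [0, 12, 0], "angular": [0, 0, 0], "claw": -1}, {"slide": [0, 12, 0], "angular": [0, 0, 0], "claw": -1}, {"slide": [0, 6, 0], "angular": [0, 0, 0], "claw": -1}, {"slide": [0, 6, 0], "angular": [0, 0, 0], "claw": -1}, {"slide": [0, 6, 0], "angular": [0, 0, 0], "claw": -1}, {"slide": [0, 6, 0], "angular": [0, 0, 0], "claw": -1}, {"slide": [0, 6, 0], "angular": [0, 0, 0], "claw": -1}, {"slide": [0, 6, 0], "angular": [0, 0, 0], "claw": -1}])

```text
time: 7.7
ee_pos: [0.5328, 0.0959, 0.207]
tcp_rot: [-179.9, 0.0, 87.0]
wrist_force: [0.0, -0.3, 0.4]
opening: -0.0
grasp_force: 0.2
```

play_rows(increments=[{"slide": [0, 8, 0], "angular": [0, 0, 0], "claw": -1}, {"slide": [0, 8, 0], "angular": [0, 0, 0], "claw": -1}, {"slide": [0, 8, 0], "angular": [0, 0, 0], "claw": -1}, {"slide": [0, 8, 0], "angular": [0, 0, 0], "claw": -1}, {"slide": [0, 8, 0], "angular": [0, 0, 0], "claw": -1}, {"slide": [0, 8, 0], "angular": [0, 0, 0], "claw": -1}, {"slide": [0, 4, 0], "angular": [0, 0, 0], "claw": -1}])

```text
time: 8.4
ee_pos: [0.5851, 0.0932, 0.2066]
tcp_rot: [-179.9, 0.0, 87.0]
wrist_force: [-0.2, -0.5, 1.0]
opening: 0.0003
grasp_force: 0.2
```

play_rows(increments=[{"slide": [0, 3, 0], "angular": [0, 0, 0], "claw": -1}, {"slide": [0, 3, 0], "angular": [0, 0, 0], "claw": -1}, {"slide": [0, 0, 0], "angular": [0, 0, 0], "claw": -1}])

```text
time: 8.7
ee_pos: [0.5905, 0.0929, 0.2068]
tcp_rot: [-179.9, 0.0, 87.0]
wrist_force: [-0.8, -0.1, -1.0]
opening: 0.0
grasp_force: 0.0
```

play_rows(increments=[{"slide": [0, 2, 0], "angular": [0, 0, 0], "claw": -1}, {"slide": [0, 2, 0], "angular": [0, 0, 0], "claw": -1}, {"slide": [0, 0, 0], "angular": [0, 0, 0], "claw": -1}])

```text
time: 9.0
ee_pos: [0.5945, 0.0927, 0.2069]
tcp_rot: [-179.9, -0.0, 87.0]
wrist_force: [0.2, -0.1, -0.0]
opening: 0.0001
grasp_force: 0.0
```

play_rows(increments=[{"slide": [0, 2, 0], "angular": [0, 0, 0], "claw": -1}, {"slide": [0, 0, 0], "angular": [0, 0, 0], "claw": -1}])

```text
time: 9.2
ee_pos: [0.5965, 0.0926, 0.2068]
tcp_rot: [-179.9, 0.0, 87.0]
wrist_force: [-0.4, 0.1, -0.3]
opening: 0.0
grasp_force: 0.0
```

play_rows(increments=[{"slide": [0, 2, 0], "angular": [0, 0, 0], "claw": -1}, {"slide": [0, 0, 0], "angular": [0, 0, 0], "claw": -1}])

```text
time: 9.4
ee_pos: [0.5974, 0.0926, 0.2069]
tcp_rot: [-179.8, -0.0, 87.0]
wrist_force: [-6.9, -0.4, 1.5]
opening: 0.0002
grasp_force: 3.2
```

play_rows(increments=[{"slide": [0, 2, 0], "angular": [0, 0, 0], "claw": -1}, {"slide": [0, 0, 0], "angular": [0, 0, 0], "claw": -1}])

```text
time: 9.6
ee_pos: [0.5978, 0.0926, 0.2069]
tcp_rot: [-179.6, 0.0, 87.1]
wrist_force: [-16.3, 0.9, 5.2]
opening: 0.0
grasp_force: 8.1
```

play_rows(increments=[{"slide": [0, 2, 0], "angular": [0, 0, 0], "claw": -1}, {"slide": [0, 0, 0], "angular": [0, 0, 0], "claw": -1}])

```text
time: 9.8
ee_pos: [0.5981, 0.0925, 0.2068]
tcp_rot: [-179.4, 0.0, 87.1]
wrist_force: [-25.5, 1.1, 8.2]
opening: 0.0001
grasp_force: 13.0
```

Stopped firmly at home. Now the right drawer.

play_rows(increments=[{"slide": [0, -32, 0], "angular": [0, 0, 0], "claw": -1}, {"slide": [0, -35, 0], "angular": [0, 0, 0], "claw": -1}, {"slide": [0, -35, 0], "angular": [0, 0, 0], "claw": -1}, {"slide": [0, -35, 0], "angular": [0, 0, 0], "claw": -1}, {"slide": [-35, 0, 0], "angular": [0, 0, 0], "claw": -1}, {"slide": [-35, 0, 0], "angular": [0, 0, 0], "claw": -1}, {"slide": [-35, 0, 0], "angular": [0, 0, 0], "claw": -1}])

```text
time: 10.5
ee_pos: [0.4598, -0.0063, 0.2075]
tcp_rot: [-180.0, 0.0, 87.1]
wrist_force: [1.1, 0.3, -0.2]
opening: -0.0001
grasp_force: 0.0
```

play_rows(increments=[{"slide": [-35, 0, 0], "angular": [0, 0, 0], "claw": -1}, {"slide": [-35, 0, 0], "angular": [0, 0, 0], "claw": -1}, {"slide": [-35, 0, 0], "angular": [0, 0, 0], "claw": -1}, {"slide": [0, 0, 0], "angular": [0, 0, 0], "claw": -1}])

```text
time: 10.9
ee_pos: [0.4544, -0.1134, 0.2072]
tcp_rot: [-179.9, 0.0, 86.8]
wrist_force: [0.2, 0.2, 0.5]
opening: 0.0002
grasp_force: 0.0
```

play_rows(increments=[{"slide": [0, 20, 0], "angular": [0, 0, 0], "claw": -1}, {"slide": [0, 20, 0], "angular": [0, 0, 0], "claw": -1}, {"slide": [0, 3, 0], "angular": [0, 0, 0], "claw": -1}, {"slide": [0, 3, 0], "angular": [0, 0, 0], "claw": -1}, {"slide": [0, 3, 0], "angular": [0, 0, 0], "claw": -1}, {"slide": [0, 5, 0], "angular": [0, 0, 0], "claw": -1}, {"slide": [0, 5, 0], "angular": [0, 0, 0], "claw": -1}, {"slide": [0, 5, 0], "angular": [0, 0, 0], "claw": -1}])

```text
time: 11.7
ee_pos: [0.5189, -0.1136, 0.2072]
tcp_rot: [-179.9, 0.0, 87.0]
wrist_force: [-0.1, 0.5, 0.9]
opening: 0.0001
grasp_force: 0.2
```

play_rows(increments=[{"slide": [0, 5, 0], "angular": [0, 0, 0], "claw": -1}, {"slide": [0, 5, 0], "angular": [0, 0, 0], "claw": -1}, {"slide": [0, 5, 0], "angular": [0, 0, 0], "claw": -1}, {"slide": [0, 5, 0], "angular": [0, 0, 0], "claw": -1}, {"slide": [0, 5, 0], "angular": [0, 0, 0], "claw": -1}, {"slide": [0, 5, 0], "angular": [0, 0, 0], "claw": -1}, {"slide": [0, 5, 0], "angular": [0, 0, 0], "claw": -1}, {"slide": [0, 5, 0], "angular": [0, 0, 0], "claw": -1}])

```text
time: 12.5
ee_pos: [0.5589, -0.1157, 0.2069]
tcp_rot: [-179.9, 0.0, 87.0]
wrist_force: [-0.1, -0.3, 0.9]
opening: 0.0
grasp_force: 0.2
```

play_rows(increments=[{"slide": [0, 5, 0], "angular": [0, 0, 0], "claw": -1}, {"slide": [0, 5, 0], "angular": [0, 0, 0], "claw": -1}, {"slide": [0, 4, 0], "angular": [0, 0, 0], "claw": -1}, {"slide": [0, 4, 0], "angular": [0, 0, 0], "claw": -1}, {"slide": [0, 3, 0], "angular": [0, 0, 0], "claw": -1}, {"slide": [0, 3, 0], "angular": [0, 0, 0], "claw": -1}, {"slide": [0, 0, 0], "angular": [0, 0, 0], "claw": -1}])

```text
time: 13.2
ee_pos: [0.5828, -0.117, 0.2067]
tcp_rot: [-179.9, 0.0, 87.0]
wrist_force: [0.0, -0.2, 1.1]
opening: 0.0
grasp_force: 0.0
```

play_rows(increments=[{"slide": [0, 2, 0], "angular": [0, 0, 0], "claw": -1}, {"slide": [0, 2, 0], "angular": [0, 0, 0], "claw": -1}, {"slide": [0, 2, 0], "angular": [0, 0, 0], "claw": -1}, {"slide": [0, 1, 0], "angular": [0, 0, 0], "claw": -1}, {"slide": [0, 0, 0], "angular": [0, 0, 0], "claw": -1}])

```text
time: 13.7
ee_pos: [0.5873, -0.1172, 0.2069]
tcp_rot: [-179.6, 0.0, 87.0]
wrist_force: [-14.2, 0.3, 4.9]
opening: 0.0
grasp_force: 6.9
```

play_rows(increments=[{"slide": [0, 2, 0], "angular": [0, 0, 0], "claw": -1}, {"slide": [0, 1, 0], "angular": [0, 0, 0], "claw": -1}, {"slide": [0, 0, 0], "angular": [0, 0, 0], "claw": -1}])

```text
time: 14.0
ee_pos: [0.5878, -0.1172, 0.2068]
tcp_rot: [-179.3, -0.0, 87.0]
wrist_force: [-28.7, 0.5, 9.6]
opening: -0.0001
grasp_force: 14.3
```

On its stop. I back off and look.

play_rows(increments=[{"slide": [0, -20, 0], "angular": [0, 0, 0], "claw": -1}, {"slide": [0, -35, 0], "angular": [0, 0, 0], "claw": -1}, {"slide": [-20, -35, -10], "angular": [0, 0, 0], "claw": -1}, {"slide": [-40, -25, -10], "angular": [0, 0, 0], "claw": -1}, {"slide": [-40, -20, -10], "angular": [0, 0, 0], "claw": -1}, {"slide": [-40, -20, 0], "angular": [0, 0, 0], "claw": -1}, {"slide": [-40, -20, 0], "angular": [0, 0, 0], "claw": -1}, {"slide": [-40, -20, 0], "angular": [0, 0, 0], "claw": -1}])

```text
time: 14.8
ee_pos: [0.3854, -0.3286, 0.2377]
tcp_rot: [-180.0, 0.0, 87.0]
wrist_force: [1.7, 0.0, -0.6]
opening: 0.0004
grasp_force: 0.0
```

play_rows(increments=[{"slide": [-40, -20, 0], "angular": [0, 0, 0], "claw": -1}, {"slide": [-40, -20, 0], "angular": [0, 0, 0], "claw": -1}, {"slide": [-40, 0, 0], "angular": [0, 0, 0], "claw": -1}, {"slide": [0, 0, 0], "angular": [0, 0, 0], "claw": -1}])

```text
time: 15.2
ee_pos: [0.339, -0.4486, 0.236]
tcp_rot: [-179.9, -0.0, 86.8]
wrist_force: [0.5, 1.0, -1.5]
opening: 0.0
grasp_force: 0.0
```

```bash
python3 - <<'E'
from h import *
s=bot.camera("side")[100:320,165:405][:,:,::-1]; t=bot.camera("top")[150:300,195:395][:,:,::-1]
cv2.imwrite("pics/f.png",np.hstack([cv2.resize(s,(400,367),interpolation=3),cv2.resize(t,(400,367),interpolation=3)]))
o=bot.get_obs(); print(o["ee_pos"],o["wrist_force"],o["time"])
E
```

```text
[ 0.33991801 -0.44545346  0.23674715] [ 0.06142102  0.31768528 -0.74963977] 15.3
```

View pics/f.png

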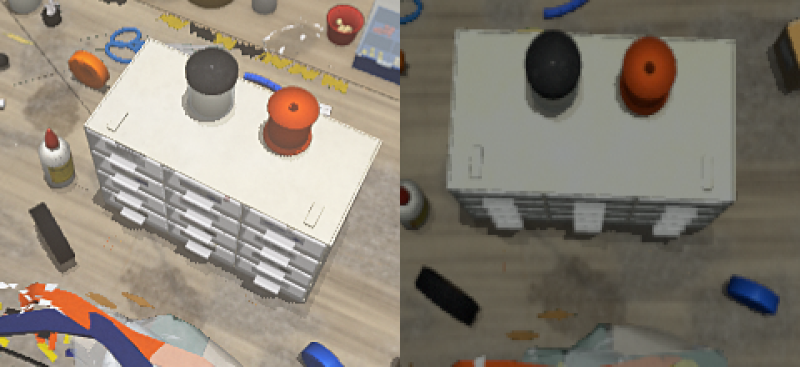

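Both views show the top drawers flush with the other fronts, and the jar, spool and glue where they stood. I'm handing in.

```bash
python3 -c "
from workcell import bot
print(bot.job_done())"
```

```text
the job is handed in; nothing more can be done
None
```

I pushed the tape roll flat and both drawers firmly home on their stops, left the jar, spool and glue bottle standing, and handed the job in at about 15 s. The hand-in returned no verdict, and the battery is out of sight in the shut right drawer.

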